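# Drift the gauge flange into line and fit its bolt

## Task

The brass steam gauge sits on its stand with its flange holes out of line with the holes below. Put the steel drift pin through the larger flange hole, feel gently for the hole underneath and work the flange round with it until the drift goes right down onto its collar; then, leaving the drift standing in there, drop the bolt fully home in the smaller hole at the other end. Do not force the drift or the bolt (never more than about 4 kg of push or side load), and leave the rims, the stopper and the tee where they are.

Things in the scene. Friction and masses are not known exactly. Their poses are not given: they have to be found in the camera images.
- stand: Fixed steel stand, foot 100 mm across; origin on the table under the vertical axis about which the gauge turns. Carries a grey head plate (56 x 172 x 20 mm, top 50 mm above the table), clamped at an unmeasured angle, with two through holes 68 mm from the axis like the flange's, open below to the table. The stand's yaw tells the head's angle only to +-0.3 rad.
- gauge: Brass gauge lying face up on the head plate; origin on the turning axis at the flange's underside, y axis towards the larger hole. Flange 56 x 176 mm, 8 mm thick, top 58 mm above the table; round case 76 mm across, 36 mm above the flange. Turns stiffly about the axis (2 to 3 N at a hole), stays where left. Starts turned anticlockwise (from above) past its true place.
- drift_hole (a point): Centre of the mouth (top face) of the larger flange hole, 17.2 mm wide, 68 mm from the axis, on the robot's left (+y) side. Axes as the gauge's, z up. At the start it is 6 to 18 mm (unknown) past the 17.2 mm hole of the head plate below, so the flange must be worked clockwise: this hole along its own +x.
- bolt_hole (a point): Centre of the mouth (top face) of the smaller flange hole, 12.5 mm wide, 68 mm from the axis at the other (-y) end of the flange; the head plate has a hole of the same size, under it when the flange is true. Axes as the gauge's.
- drift_grip (a point): Centre of the drift pin's round handle (20 mm thick, 45 mm long), z up along the pin. Below it a 28 mm collar, 6 mm thick (underside 28.5 mm below this point), then a 16 mm shank, its last 16 mm tapering to a blunt 13 mm tip 70.5 mm below this point. Steel, 0.18 kg. Hangs by its collar in one of two 19 mm holes, 80 mm apart, of a fixed wooden rest 60 x 150 x 50 mm.
- bolt_head (a point): Centre of the dark steel bolt's plain round head (22 mm across, 26 mm tall, underside 13 mm below this point), z up. Below it a plain 10 mm shank 34 mm long with a tapered end. No thread: it drops in. 0.09 kg. Hangs upright by its head in the other hole of the wooden rest.
- rim_a: Loose chrome dial rim lying flat, ring 86 mm across, 8 mm tall; origin under its centre. Leave alone.
- rim_b: The second chrome rim, the same. Leave alone.
- stopper: Black rubber stopper, 36 mm across, 32 mm tall; origin under its centre. Leave alone.
- tee: Steel tee pipe fitting lying flat, 74 x 57 x 32 mm; origin under its centre. Leave alone.
Mind the look-alikes: they are no part of the job. Leave any blue or turquoise look-alike of the part that bears drift_grip alone.

How it is judged:
On the way:
1. the drift stands in the larger hole right down on its collar (collar within 3 mm of the flange), through both plates, while the bolt is not yet in (horizontal distance between drift_grip and drift_hole below 0.005 m and z of drift_grip in the frame of drift_hole below 0.0315 m and angle between drift_grip's own z axis and vertical below 0.1 rad and horizontal distance between bolt_head and bolt_hole above 0.02 m), for 0.2 s.
At the end, for the whole second after the job is handed in: The drift stands in the larger flange hole through both plates, its collar within 3 mm of the flange, and the bolt is in the smaller hole through both plates with its head within 3 mm of the flange; both within 5 mm of their hole's centre, upright within 0.1 rad and at rest (horizontal distance between drift_grip and drift_hole below 0.005 m and z of drift_grip in the frame of drift_hole below 0.0315 m and angle between each of drift_grip, bolt_head's own z axis and vertical below 0.1 rad and horizontal distance between bolt_head and bolt_hole below 0.005 m and z of bolt_head in the frame of bolt_hole below 0.016 m and linear speed of each of drift, bolt below 0.02 m/s); the robot touches nothing.
It fails at once if the drift or the bolt is forced: more than 40 N between it and the gauge or stand (contact force between any of drift, bolt and stand above 40 N).
It fails at once if a rim, the stopper or the tee is moved more than 25 mm (distance of any of rim_a, rim_b, stopper, tee from where it was at the start of the episode above 0.025 m).
It also fails if it takes over 72 s, if anything falls off the work surface, if the arm or the gripper's body presses on something with over 40 N, if the wrist force passes 120 N, or if a joint passes its speed limit or range.

## Robot

A 7-joint arm with a two-finger parallel gripper is mounted at the origin on the work surface. World frame = base frame: x ahead of the robot, y to its left, z up, the work surface at z = 0. Lengths are in m, angles in rad, forces in N, time in s.
With the tool pointing down it reaches from about 0.425 to 0.95 m from the base axis. Payload 16.7 kg.
Tool frame: the origin (TCP) lies between the finger pads; the fingertips stand manip.tip_reach ahead of it and the grasp point (between the pads) lies 2 mm behind it (manip.tip_reach is the distance from the TCP to the fingertips, in m); z points along the fingers, y is the line along which they close (so a half turn about z gives the same grasp; the last joint's range is limited). The gripper opens to 94 mm and grips with 3 to 60 N. Pads are 16 mm wide; open, the fingers measure 119 mm over their backs; the gripper's body (75 mm by 177 mm) begins 78 mm behind the grasp point.
Start: joints at [-1.323, 0.426, 0.074, 1.606, -0.034, 1.111, -0.067], TCP at [0.261, 0.622, 0.185] pointing down, gripper open.
Joint ranges: [-2.85, 2.85], [-0.5, 2.14], [-1.23, 1.37], [0.21, 2.46], [-1.02, 4.16], [0.16, 2.05], [-2.73, 2.73]. Speed limits (rad/s): [1.89, 1.89, 2.39, 2.39, 3.01, 3.01, 3.01].

## Interface

Orientations are given as a unit quaternion [x, y, z, w].
In Python, from rig import manip, snapshot, job_done, models gives the robot as it stands. The module is installed in compiled form; this text tells all that it offers.
- The arm moves only by the shell command python3 -m handwheel 'ROWS' [FORCE]. ROWS is JSON, a list of rows, each a list of 7 numbers: the finger opening in m, from 0 to 0.094, then the shift along the tool's x, y, z in m, then the turn, a rotation vector about the tool's x, y, z in degrees. In form: [[jaw, tx, ty, tz, wx, wy, wz], ...]. A call has 1 to 8 rows; each row is the pose to reach, as a shift and turn from the pose commanded when the call began, along the tool's axes at that moment; what a row does not reach only later rows make up. A row lasts 1/12 s, in which the tool goes at most 41.7 mm and 7.16 degrees, less where a joint would pass 70% of its speed; a pose out of reach is approached as far as the arm can. A call with a gripper value outside its range is refused whole. The fingers move at their own pace and stop on an object; FORCE is the grip in N (left out, the last holds). Time passes only in rows, so rows that repeat a pose let the fingers close. It gives the time, the measured TCP pose, the force, the opening and the grip force at its end, in the units of the state.
- manip.sense(): the state, without advancing time (a new reading comes with each control period).
- snapshot(name): name is "side" or "top"; returns a dict with "pixels" (400x640x3 uint8, blue, green, red), "depth" (400x640 float32, m along the optical axis (not along the pixel's ray), 0 where there is no reading), "mtx" (3x3 intrinsics, pixels), "extrinsics" (4x4, takes a point from camera to world coordinates). Camera axes: x right, y down, z forward; pixel columns grow to the right and rows downward; lengths in m; the calibration is good to about 2 mm. A picture is of the moment at which its call begins.
- job_done(): hands the job in; it is judged then, once.
Trained networks look in the newest picture that a camera, given by its name, has taken for a name from the list of things; names that differ only in an ending like _2 or _b are one class to them, and where a whole thing is asked for, a point or a joint stands for the part that bears it (a point fixed in the world has none). Each returns a list of dicts, best first, with "p" (0 to 1); they miss things now and then, are a little off and sometimes report something else, mostly with a low value. They report only what shows in the picture. A call takes as long as a camera call. They do not tell look-alikes from the thing itself.
- models.silhouettes(thing, camera): "mask" (400x640 bool, what is visible of it) and "rect" ([left, top, right, bottom] in pixels, round what is visible of it).
The state is a dict: "time": time; "joint_positions": joint angles; "dq": joint speeds; "tau": joint torques, N m; "ee_pos": TCP position; "tcp_rot": TCP orientation; "contact_force": force on the tool from outside, world axes, zero at the start; "torque": the same for the moment, N m; "opening": finger opening in m; "grip_force": force on a finger pad.
Only numpy, scipy, OpenCV 4.12 (cv2) and the standard library are available. Lean on these libraries where they do the work, as an engineer would, in place of code of your own. Each camera call takes 0.05 s, during which the arm holds its last target. There are 200 camera calls.

## Working session

There is one attempt and no reset: what is moved stays moved. The work goes in short steps, Python scripts to look and compute and a shell command to move; the robot and the scene stay as the last step left them, time stands still between calls to the robot, and variables do not carry over. Pictures are saved under pics/ and viewed, at most 10 in all, crops included, and the job is handed in when it is done.

```bash
mkdir -p pics
cat > h.py <<'E'
import numpy as np, cv2
from rig import manip, snapshot, job_done, models
def world(s,u,v,d):
    K=s["mtx"];p=np.array([(u-K[0,2])/K[0,0]*d,(v-K[1,2])/K[1,1]*d,d])if np.ndim(u)==0 else np.stack([(u-K[0,2])/K[0,0]*d,(v-K[1,2])/K[1,1]*d,d])
    T=s["extrinsics"];return (T[:3,:3]@p).T+T[:3,3]
def cloud(s,m):
    v,u=np.nonzero(m&(s["depth"]>0));return world(s,u.astype(float),v.astype(float),s["depth"][v,u])
def pix(s,P):
    T=s["extrinsics"];c=T[:3,:3].T@(np.array(P)-T[:3,3]);q=s["mtx"]@c;return q[:2]/q[2]
E
python3 - <<'E'
from h import *
print(manip.tip_reach,manip.sense())
for c in("top","side"):
    s=snapshot(c);cv2.imwrite(f"pics/{c}0.png",s["pixels"]);print(c,s["extrinsics"].round(3).tolist(),s["mtx"].round(1).tolist())
    for t in("gauge","drift_grip","bolt_head","stand","rim_a","stopper","tee"):
        for r in models.silhouettes(t,c):
            P=cloud(s,r["mask"])
            if len(P)==0: continue
            print(t,round(r["p"],2),np.round(r["rect"]).tolist(),"med",np.median(P,0).round(3),"zmax",np.percentile(P[:,2],97).round(3))
E
```

```text
0.017 {'time': 0.0, 'joint_positions': array([-1.32252472,  0.42672573,  0.07381098,  1.60662175, -0.03410474,
        1.11082825, -0.0671485 ]), 'dq': array([ 0.00173762, -0.0012325 ,  0.00089978,  0.00243846,  0.00019374,
        0.00029493,  0.00080528]), 'tau': array([-4.95743188e-05, -9.35835671e+01,  3.66719507e+00, -4.54165578e+01,
       -4.87187575e-02,  2.05780403e-02,  1.35753407e-04]), 'ee_pos': array([0.26128915, 0.62184759, 0.18417213]), 'tcp_rot': array([ 1.97599911e-01,  9.80282529e-01, -6.55975283e-04, -9.30105016e-05]), 'contact_force': array([-1.14384472, -0.0627344 ,  0.31256144]), 'torque': array([ 0.00694408, -0.01996117, -0.01951401]), 'grip_force': 0.0, 'opening': 0.0936783629679402}
top [[0.007, -0.996, 0.09, 0.474], [-1.0, -0.005, 0.013, 0.088], [-0.013, -0.09, -0.996, 0.973], [0.0, 0.0, 0.0, 1.0]] [[396.0, 0.0, 320.4], [0.0, 396.0, 204.8], [0.0, 0.0, 1.0]]
gauge 0.96 [369.0, 210.0, 451.0, 241.0] med [ 0.51  -0.103  0.061] zmax 0.094
drift_grip 0.73 [229.0, 276.0, 247.0, 289.0] med [0.38  0.284 0.081] zmax 0.095
drift_grip 0.63 [187.0, 228.0, 206.0, 235.0] m
[... 1144 characters left out ...]
94
drift_grip 0.57 [366.0, 294.0, 379.0, 338.0] med [0.419 0.403 0.058] zmax 0.094
bolt_head 0.45 [344.0, 245.0, 351.0, 254.0] med [0.472 0.233 0.069] zmax 0.078
stand 0.59 [322.0, 154.0, 359.0, 199.0] med [ 0.508 -0.072  0.06 ] zmax 0.095
rim_a 0.96 [219.0, 273.0, 263.0, 303.0] med [0.675 0.294 0.007] zmax 0.01
rim_a 0.59 [237.0, 213.0, 275.0, 235.0] med [0.691 0.087 0.007] zmax 0.01
stopper 0.69 [365.0, 207.0, 386.0, 227.0] med [0.422 0.055 0.028] zmax 0.034
stopper 0.31 [257.0, 165.0, 273.0, 192.0] med [ 0.7   -0.085  0.026] zmax 0.033
stopper 0.24 [320.0, 152.0, 361.0, 197.0] med [ 0.508 -0.072  0.06 ] zmax 0.095
tee 0.93 [252.0, 167.0, 278.0, 191.0] med [ 0.702 -0.087  0.024] zmax 0.033
```

Run:
```python
import cv2
a=cv2.imread("pics/top0.png");b=cv2.imread("pics/side0.png")
cv2.imwrite("pics/c1.png",cv2.resize(a[110:300,170:470],None,fx=2.6,fy=2.6,interpolation=cv2.INTER_CUBIC))
cv2.imwrite("pics/c2.png",cv2.resize(b[140:350,210:410],None,fx=2.8,fy=2.8,interpolation=cv2.INTER_CUBIC))
```

```text
(no output)
```

View pics/c1.png

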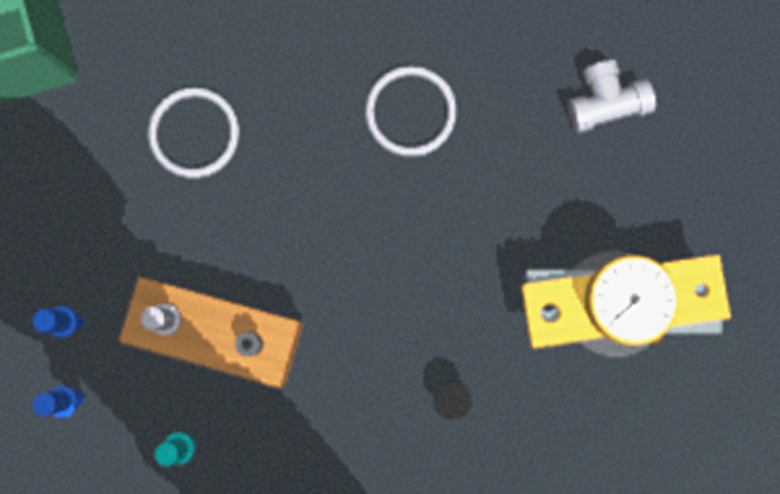

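View pics/c2.png

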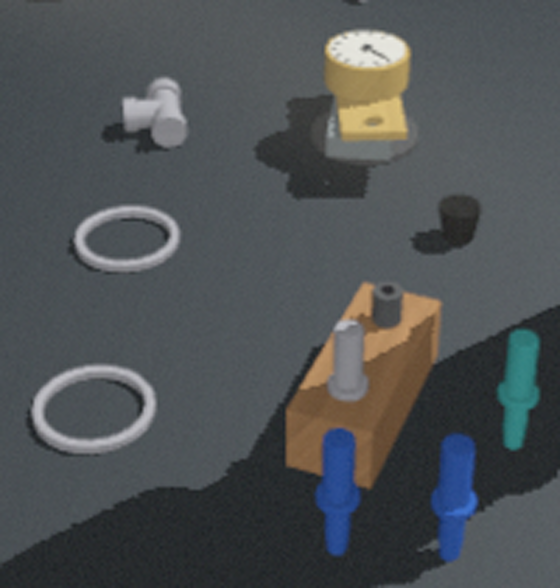

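The steel pin (full top picture ≈(232,232)) is the drift: steel-grey, hanging in the wooden rest by its collar. The blue pins at ≈(190,234) and (192,265) and the turquoise one at ≈(237,283) are look-alikes. The dark bolt is at (266,242). The gauge's large hole is at (381,230), its small one at (440,222).

Run:
```python
from h import *
R={}
for c in("top","side"):
    s=snapshot(c);P=cloud(s,np.ones((400,640),bool))
    def near(x,y,r,z0,z1):
        q=P[(np.hypot(P[:,0]-x,P[:,1]-y)<r)&(P[:,2]>z0)&(P[:,2]<z1)];return q
    def circ(q):
        (x,y),r=cv2.minEnclosingCircle((q[:,:2]*1000).astype(np.float32));return round(x,1),round(y,1),round(r,1),len(q),q[:,:2].mean(0).round(4)
    for n,a in(("drift",(.49,.3,.04,.096,.11)),("collar",(.49,.3,.04,.053,.060)),("bolt",(.47,.225,.03,.072,.084)),("case",(.51,-.1,.06,.090,.1))):
        q=near(*a); print(c,n,circ(q) if len(q) else None, q[:,2].mean() if len(q) else 0)
    for n,a in(("flange",(.51,-.1,.12,.0545,.064)),("head",(.51,-.1,.12,.046,.0535)),("rest",(.48,.26,.1,.046,.053))):
        q=near(*a)
        if len(q): print(c,n,cv2.minAreaRect((q[:,:2]*1000).astype(np.float32)),len(q),q[:,2].mean())
s=snapshot("top");I=s["pixels"]
# hole centroids: non-yellow inside flange near the expected spots
hsv=cv2.cvtColor(I,cv2.COLOR_BGR2HSV)
for n,(u,v) in(("dh",(381,230)),("bh",(440,222))):
    w=I[v-7:v+8,u-7:u+8].astype(int); sat=w[...,2]-w[...,0]
    m=(sat<50); nl,lab,st,ce=cv2.connectedComponentsWithStats(m.astype(np.uint8)); 
    k=lab[7,7]; print(n,k,st[:,4],ce); 
    if k==0: k=1+np.argmin(np.hypot(*(ce[1:]-7).T))
    uu,vv=ce[k]+[u-7,v-7]
    o=s["extrinsics"][:3,3];d=world(s,uu,vv,1.)-o;print(n,o+d*(0.058-o[2])/d[2], uu,vv)
    print(sat)
```

```text
top drift (492.3, 302.9, 9.7, 62, array([0.4919, 0.3024])) 0.10027264257887537
top collar (488.0, 288.4, 25.0, 46, array([0.4906, 0.2948])) 0.05540711872584289
top bolt (470.7, 225.8, 10.8, 71, array([0.4706, 0.2255])) 0.07558665135111278
top case (511.0, -106.9, 37.4, 809, array([ 0.5104, -0.1068])) 0.09250987304357083
top flange ((510.961181640625, -107.1718978881836), (55.949485778808594, 176.06968688964844), 8.885847091674805) 986 0.0578155821135666
top head ((510.64215087890625, -106.6935043334961), (62.812828063964844, 178.19676208496094), 3.5046939849853516) 219 0.04971102637270436
top rest ((447.80963134765625, 273.57568359375), (150.17330932617188, 129.83224487304688), 74.51786041259766) 1414 0.04944321839162286
side drift (492.9, 304.5, 10.9, 78, array([0.4922, 0.3058])) 0.10061500924185153
side collar (489.9, 304.4, 34.8, 77, array([0.4914, 0.31  ])) 0.05578938262417167
side bolt (471.3, 227.8, 11.5, 71, array([0.471 , 0.2286])) 0.07598607307770554
side case (514.4, -104.9, 40.4, 334, array([ 0.5114, -0.1019])) 0.09328898777810797
side flange ((511.1883850097656, -100.6373
[... 1843 characters left out ...]
5 149]
 [148 147 145 147 130  67  38  65 133 154 152 145 144 147 153]
 [142 147 151 140  86   2 -23 -12  60 146 152 153 146 149 150]
 [147 147 147 136  66 -18 -23 -20   8 115 157 144 147 143 152]
 [151 149 148 142  84 -16 -25 -16  16 123 155 148 144 149 146]
 [146 145 143 150 141  64  17  25  81 152 150 148 146 147 149]
 [141 147 141 145 150 155 144 146 153 154 146 145 146 146 145]
 [142 146 144 146 149 153 149 149 151 145 144 147 140 147 147]
 [149 147 143 146 145 147 151 143 146 147 145 145 147 150 148]
 [145 143 149 150 147 149 146 146 147 146 147 142 144 147 147]
 [144 148 145 143 150 152 147 145 147 147 143 149 146 147 146]
 [146 145 147 146 151 147 146 145 148 146 151 144 149 146 146]]
```

```bash
cat >> h.py <<'E'
from scipy.spatial.transform import Rotation as Ro
def to(x,y,z,yaw=0):
    "shift (tool axes, m) and turn (deg) to have tool at xyz pointing down with tool y at angle yaw (deg) from world x"
    s=manip.sense();R=Ro.from_quat(s["tcp_rot"]);c,n=np.cos(np.radians(yaw)),np.sin(np.radians(yaw))
    G=Ro.from_matrix(np.array([[-n,c,0],[c,n,0],[0,0,-1.]]).T)
    G=Ro.from_matrix(np.column_stack([[-n,c,0],[c,n,0],[0,0,-1.]]))
    print("shift",R.inv().apply(np.array([x,y,z])-s["ee_pos"]).round(4),"turn",(R.inv()*G).as_rotvec(degrees=True).round(2),"at",s["ee_pos"].round(4),"F",s["contact_force"].round(1),"open",round(s["opening"],4),"t",s["time"])
E
python3 -m handwheel '[[0.094,-0.336,-0.204,0,0,0,67],[0.094,-0.336,-0.204,0,0,0,67],[0.094,-0.336,-0.204,0,0,0,67],[0.094,-0.336,-0.204,0,0,0,67],[0.094,-0.336,-0.204,0,0,0,67],[0.094,-0.336,-0.204,0,0,0,67],[0.094,-0.336,-0.204,0,0,0,67],[0.094,-0.336,-0.204,0,0,0,67]]' 20
python3 - <<'E'
from h import *
to(.4922,.3033,.185)
# head yaw fit
s=snapshot("top");P=cloud(s,np.ones((400,640),bool))
q=P[(np.hypot(P[:,0]-.511,P[:,1]+.107)<.12)&(P[:,2]>.046)&(P[:,2]<.053)][:,:2]-[.511,-.107]
for d in range(-8,8):
    a=np.radians(d);ex=np.array([np.cos(a),np.sin(a)]);ey=np.array([-np.sin(a),np.cos(a)])
    x=q@ex;y=q@ey;print(d,(np.abs(x)>.029).sum(),np.percentile(x[y>.03],[98]).round(4),np.percentile(x[y<-.03],[2]).round(4))
E
```

```text
time: 1.62
ee_pos: [0.458, 0.3506, 0.1852]
tcp_rot: [0.646, 0.764, 0.0, -0.0]
contact_force: [1.1, 0.7, -0.6]
opening: 0.0942
grip_force: 0.0
shift [-0.0524  0.0258  0.0002] turn [ 0.02 -0.04  9.56] at [0.458  0.3506 0.1852] F [ 1.1  0.7 -0.6] open 0.0942 t 1.6167
-8 5 [0.0209] [-0.0209]
-7 4 [0.0216] [-0.0216]
-6 4 [0.0223] [-0.0224]
-5 4 [0.0229] [-0.0232]
-4 3 [0.0235] [-0.0239]
-3 3 [0.0242] [-0.0247]
-2 2 [0.0248] [-0.0254]
-1 2 [0.0254] [-0.0261]
0 1 [0.0261] [-0.0269]
1 1 [0.0272] [-0.028]
2 10 [0.0285] [-0.0294]
3 32 [0.0299] [-0.0308]
4 51 [0.0313] [-0.0322]
5 70 [0.0326] [-0.0336]
6 90 [0.034] [-0.035]
7 110 [0.0353] [-0.0363]
```

```bash
python3 -m handwheel '[[0.094,-0.0524,0.0258,0,0,0,9.5],[0.094,-0.0524,0.0258,0,0,0,9.5],[0.094,-0.0524,0.0258,0,0,0,9.5],[0.094,-0.0524,0.0258,0.035,0,0,9.5],[0.094,-0.0524,0.0258,0.07,0,0,9.5],[0.094,-0.0524,0.0258,0.104,0,0,9.5],[0.094,-0.0524,0.0258,0.104,0,0,9.5]]'
python3 - <<'E'
from h import *
to(.4922,.3033,.081)
s=snapshot("side");cv2.imwrite("pics/s1.png",cv2.resize(s["pixels"][170:370,230:480],None,fx=3,fy=3))
E
```

```text
time: 2.25
ee_pos: [0.4882, 0.3039, 0.0756]
tcp_rot: [0.704, 0.71, -0.004, -0.0]
contact_force: [-1.1, -0.9, -0.8]
opening: 0.094
grip_force: 0.0
shift [-0.0007  0.004  -0.0055] turn [-0.34  0.29  0.52] at [0.4882 0.3039 0.0756] F [-1.1 -0.9 -0.8] open 0.094 t 2.25
```

View pics/s1.png

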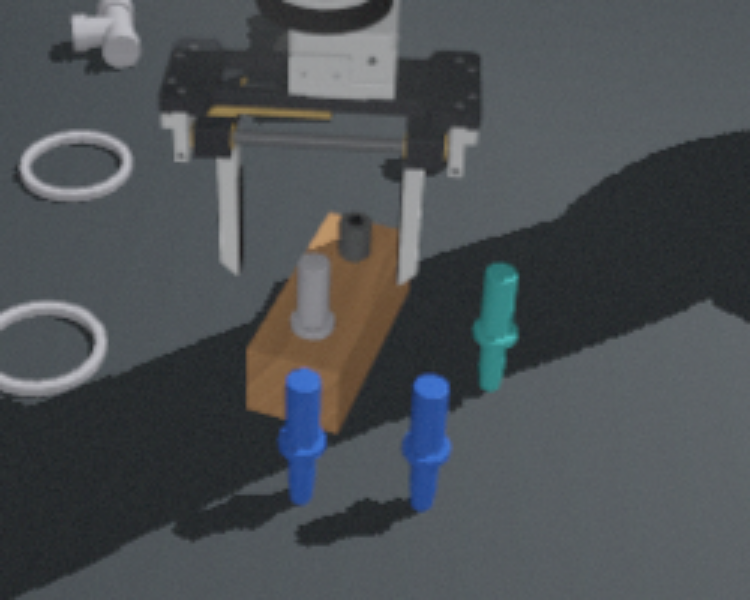

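The fingers straddle the steel drift (crop ≈(313,295)) and clear everything else. Closing on it.

```bash
python3 -m handwheel '[[0.06,0,0,0,0,0,0],[0.06,0,0,0,0,0,0],[0.015,0,0,0,0,0,0],[0.015,0,0,0,0,0,0],[0.015,0,0,0,0,0,0],[0.015,0,0,0,0,0,0],[0.015,0,0,0,0,0,0],[0.015,0,0,0,0,0,0]]' 25
python3 -c "
from h import *;to(.4922,.3033,.081)"
```

```text
time: 2.97
ee_pos: [0.4916, 0.3053, 0.081]
tcp_rot: [0.705, 0.71, 0.0, -0.0]
contact_force: [-0.1, 0.4, 0.4]
opening: 0.044
grip_force: 0.0
shift [-0.002   0.0006  0.    ] turn [ 0.   -0.01  0.41] at [0.4916 0.3053 0.081 ] F [-0.1  0.4  0.4] open 0.044 t 2.9667
```

```bash
python3 -m handwheel '[[0.015,-0.002,0,0,0,0,0],[0.015,-0.002,0,0,0,0,0],[0.015,-0.002,0,0,0,0,0],[0.015,-0.002,0,0,0,0,0],[0.015,-0.002,0,0,0,0,0],[0.015,-0.002,0,0,0,0,0]]' 25
python3 -m handwheel '[[0.015,0,0,0,0,0,0],[0.015,0,0,-0.02,0,0,0],[0.015,0,0,-0.045,0,0,0],[0.015,0,0,-0.075,0,0,0],[0.015,0,0,-0.1,0,0,0],[0.015,0,0,-0.1,0,0,0],[0.015,0,0,-0.1,0,0,0]]' 25
python3 - <<'E'
from h import *
to(.5004,-.0398,.181)
for c in("top","side"):
    s=snapshot(c)
    r=[m for m in models.silhouettes("drift_grip",c)]
    print([(round(m["p"],2),np.round(m["rect"]).tolist()) for m in r])
    t=manip.sense()["ee_pos"];print(c,"tcp px",pix(s,t),"tip px",pix(s,t-[0,0,.0735]))
    u,v=pix(s,t).astype(int)
    cv2.imwrite(f"pics/g_{c}.png",cv2.resize(s["pixels"][v-70:v+90,max(u-90,0):u+90],None,fx=3,fy=3))
E
```

```text
time: 3.47
ee_pos: [0.4916, 0.3032, 0.0808]
tcp_rot: [0.705, 0.71, -0.0, -0.0]
contact_force: [-0.0, -0.1, -0.5]
opening: 0.015
grip_force: 0.0
time: 4.05
ee_pos: [0.4922, 0.3037, 0.1821]
tcp_rot: [0.705, 0.71, 0.001, -0.0]
contact_force: [-0.3, -0.3, -0.6]
opening: 0.0152
grip_force: 0.0
shift [-0.3436  0.0057  0.0004] turn [ 0.1  -0.11  0.41] at [0.4922 0.3037 0.1821] F [-0.3 -0.3 -0.6] open 0.0152 t 4.05
[(0.73, [391.0, 132.0, 420.0, 159.0]), (0.68, [373.0, 209.0, 448.0, 244.0])]
top tcp px [218.41525626 231.4713756 ] tip px [227.45692292 232.2369588 ]
[(0.91, [388.0, 257.0, 402.0, 302.0]), (0.89, [365.0, 295.0, 380.0, 340.0]), (0.86, [328.0, 256.0, 342.0, 285.0]), (0.62, [323.0, 296.0, 339.0, 337.0])]
side tcp px [335.5840682  221.65764696] tip px [334.76515886 254.88425419]
```

View pics/g_side.png

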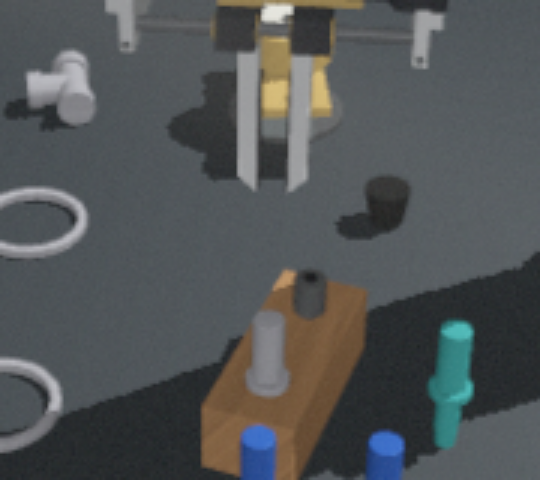

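The grasp missed: the fingers closed to 15 mm on nothing, and the drift still stands in the rest at crop (268,355). The fingertips, at crop (250–298,190), sit higher or farther back than I expected, so I'll measure where they really are.

Run:
```python
from h import *
t=manip.sense();p=t["ee_pos"];print(p,t["tcp_rot"],t["joint_positions"].round(3))
s=snapshot("side");D=s["depth"]
m=np.zeros((400,640),bool);m[150:235,315:360]=1
P=cloud(s,m);q=P[(P[:,2]>.12)&(P[:,1]>.15)]
print(len(q),q.min(0),q.max(0)) 
for z in np.arange(.15,.30,.01):
    w=q[(q[:,2]>=z)&(q[:,2]<z+.01)]
    if len(w):print(round(z,2),len(w),w[:,:2].min(0).round(3),w[:,:2].max(0).round(3))
s=snapshot("top");P=cloud(s,np.ones((400,640),bool));q=P[(P[:,2]>.15)]
print("top",len(q))
for z in np.arange(.15,.5,.02):
    w=q[(q[:,2]>=z)&(q[:,2]<z+.02)]
    if len(w):print(round(z,2),len(w),w[:,:2].min(0).round(3),w[:,:2].max(0).round(3))
```

```text
[0.49101411 0.30287811 0.17974717] [ 7.04540505e-01  7.09663190e-01 -9.12374375e-04 -2.77080924e-05] [-1.017  0.287  0.431  1.854 -0.138  1.031 -0.524]
1377 [0.45476411 0.2835064  0.20078951] [0.52369882 0.33925806 0.33302681]
0.2 42 [0.475 0.302] [0.511 0.316]
0.21 77 [0.472 0.297] [0.511 0.315]
0.22 76 [0.472 0.304] [0.511 0.314]
0.23 80 [0.472 0.306] [0.511 0.314]
0.24 77 [0.472 0.307] [0.511 0.315]
0.25 80 [0.472 0.294] [0.511 0.316]
0.26 84 [0.472 0.298] [0.511 0.315]
0.27 90 [0.472 0.295] [0.511 0.315]
0.28 73 [0.472 0.299] [0.511 0.315]
0.29 6 [0.475 0.3  ] [0.502 0.316]
top 39442
0.15 1955 [0.806 0.459] [0.919 0.713]
0.19 16 [0.476 0.293] [0.509 0.303]
0.21 13 [0.474 0.293] [0.507 0.295]
0.23 3 [0.5   0.293] [0.502 0.295]
0.25 3 [0.499 0.298] [0.501 0.302]
0.27 1 [0.501 0.296] [0.501 0.296]
0.29 65 [0.411 0.268] [0.573 0.276]
0.31 551 [0.406 0.268] [0.577 0.324]
0.33 1266 [0.404 0.268] [0.579 0.337]
0.37 63 [0.452 0.268] [0.47  0.275]
0.41 157 [0.463 0.255] [0.537 0.288]
0.43 295 [0.467 0.255] [0.539 0.294]
0.45 173 [0.478 0.257] [0.532 0.281]
0.47 80 [0.49  0.257] [0.527 0.275]
```

View pics/g_top.png

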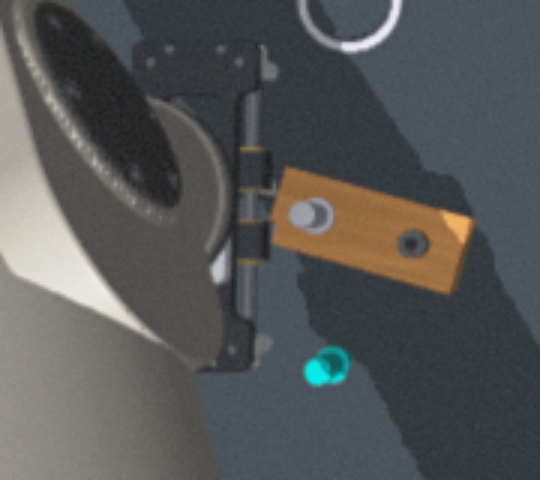

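The top crop shows the fingers lined up with the drift at (310,215). However, the cameras put the fingertips at z≈0.200 where the reported TCP implies 0.163, so the reported height reads about 37 mm low. x and y agree. I'll reopen, go down part way and check that offset.

```bash
python3 -m handwheel '[[0.094,0,0.001,0,0,0,0],[0.094,0,0.001,0,0,0,0],[0.094,0,0.001,0.02,0,0,0],[0.094,0,0.001,0.05,0,0,0],[0.094,0,0.001,0.08,0,0,0],[0.094,0,0.001,0.08,0,0,0],[0.094,0,0.001,0.08,0,0,0]]' 25
cat >> h.py <<'E'
def tips():
    "fingertip height and finger extents from the side camera"
    s=snapshot("side");P=cloud(s,np.ones((400,640),bool));p=manip.sense()["ee_pos"]
    q=P[(np.abs(P[:,0]-p[0])<.065)&(np.abs(P[:,1]-p[1])<.025)&(P[:,2]>p[2]-.0)&(P[:,2]<p[2]+.1)]
    h=np.histogram(q[:,2],np.arange(p[2],p[2]+.1,.005));print("ee",p.round(4),"z hist",list(zip(h[1].round(3),h[0])))
    f=q[q[:,2]>p[2]+.04];print("x",f[:,0].min().round(4),f[:,0].max().round(4),"ymax",np.percentile(f[:,1],[50,95]).round(4))
E
python3 -c "
from h import *;tips();to(.4920,.3035,.046)"
```

```text
time: 4.93
ee_pos: [0.492, 0.3025, 0.1003]
tcp_rot: [0.705, 0.71, -0.001, 0.0]
contact_force: [0.7, 0.2, -0.1]
opening: 0.0579
grip_force: 0.0
ee [0.4929 0.3032 0.1017] z hist [(np.float64(0.102), np.int64(28)), (np.float64(0.107), np.int64(0)), (np.float64(0.112), np.int64(0)), (np.float64(0.117), np.int64(1)), (np.float64(0.122), np.int64(16)), (np.float64(0.127), np.int64(30)), (np.float64(0.132), np.int64(34)), (np.float64(0.137), np.int64(36)), (np.float64(0.142), np.int64(30)), (np.float64(0.147), np.int64(33)), (np.float64(0.152), np.int64(35)), (np.float64(0.157), np.int64(33)), (np.float64(0.162), np.int64(36)), (np.float64(0.167), np.int64(34)), (np.float64(0.172), np.int64(32)), (np.float64(0.177), np.int64(40)), (np.float64(0.182), np.int64(39)), (np.float64(0.187), np.int64(42)), (np.float64(0.192), np.int64(36))]
x 0.4516 0.535 ymax [0.3118 0.3142]
shift [ 0.0004 -0.0009  0.0557] turn [-0.    0.03  0.39] at [0.4929 0.3032 0.1017] F [0.7 0.5 0.9] open 0.0622 t 4.9833
```

```bash
python3 -m handwheel '[[0.094,0,0,0,0,0,0],[0.094,0,0,0,0,0,0],[0.094,0,0,0,0,0,0],[0.094,0,0,0,0,0,0],[0.094,0,0,0.025,0,0,0],[0.094,0,0,0.05,0,0,0],[0.094,0,0,0.055,0,0,0],[0.094,0,0,0.055,0,0,0]]' 25
python3 -m handwheel '[[0.012,0,0,0.0,0,0,0],[0.012,0,0,0,0,0,0],[0.012,0,0,0,0,0,0],[0.012,0,0,0,0,0,0],[0.012,0,0,0,0,0,0],[0.012,0,0,0,0,0,0],[0.012,0,0,0,0,0,0],[0.012,0,0,0,0,0,0]]' 25
python3 -m handwheel '[[0.012,0,0,0.0,0,0,0],[0.012,0,0,0,0,0,0],[0.012,0,0,0,0,0,0],[0.012,0,0,0,0,0,0]]' 25
python3 -c "
from h import *;to(.4922,.3033,.046)"
```

```text
time: 5.65
ee_pos: [0.4918, 0.3026, 0.0449]
tcp_rot: [0.705, 0.71, -0.001, -0.0]
contact_force: [0.0, 0.2, 0.6]
opening: 0.0944
grip_force: 0.0
time: 6.32
ee_pos: [0.4926, 0.3033, 0.046]
tcp_rot: [0.705, 0.71, 0.0, -0.0]
contact_force: [0.5, -0.7, -0.3]
opening: 0.0441
grip_force: 0.0
time: 6.65
ee_pos: [0.4924, 0.3032, 0.0458]
tcp_rot: [0.705, 0.71, -0.0, -0.0]
contact_force: [0.4, 0.7, 0.4]
opening: 0.0195
grip_force: 25.0
shift [ 0.0001 -0.0002 -0.0002] turn [-0.02  0.01  0.41] at [0.4924 0.3032 0.0458] F [0.4 0.7 0.4] open 0.0195 t 6.65
```

```bash
python3 -m handwheel '[[0.012,0,0,-0.02,0,0,0],[0.012,0,0,-0.05,0,0,0],[0.012,0,0,-0.08,0,0,0],[0.012,0,0,-0.1,0,0,0],[0.012,-0.03,0,-0.1,0,0,0],[0.012,-0.07,0.002,-0.1,0,0,0],[0.012,-0.11,0.002,-0.1,0,0,0],[0.012,-0.15,0.004,-0.1,0,0,0]]'
python3 -m handwheel '[[0.012,-0.04,0.001,0,0,0,0],[0.012,-0.08,0.001,0,0,0,0],[0.012,-0.12,0.002,0,0,0,0],[0.012,-0.16,0.003,0,0,0,0],[0.012,-0.184,0.004,0,0,0,0],[0.012,-0.192,0.004,0,0,0,0],[0.012,-0.192,0.004,0,0,0,0],[0.012,-0.192,0.004,0,0,0,0]]'
python3 - <<'E'
from h import *
to(.4997,-.0395,.146)
for c in("side","top"):
    s=snapshot(c);p=manip.sense()["ee_pos"]
    u,v=pix(s,p+[0,0,-.04]).astype(int);print(c,u,v)
    cv2.imwrite(f"pics/h_{c}.png",cv2.resize(s["pixels"][v-70:v+70,u-80:u+80],None,fx=4,fy=4))
    P=cloud(s,np.ones((400,640),bool))
    for z in np.arange(.10,.2,.01):
        w=P[(np.hypot(P[:,0]-p[0],P[:,1]-p[1])<.02)&(P[:,2]>=z)&(P[:,2]<z+.01)]
        if len(w):print(round(z,2),len(w),w[:,:2].min(0).round(4),w[:,:2].max(0).round(4))
E
```

```text
time: 7.32
ee_pos: [0.497, 0.1517, 0.1458]
tcp_rot: [0.704, 0.71, -0.0, -0.0]
contact_force: [1.1, -0.4, -0.5]
opening: 0.0196
grip_force: 25.0
time: 7.98
ee_pos: [0.503, -0.0381, 0.1458]
tcp_rot: [0.705, 0.71, -0.0, -0.0]
contact_force: [0.7, -0.1, -1.5]
opening: 0.0194
grip_force: 25.0
shift [-0.0013 -0.0033 -0.0002] turn [-0.02 -0.01  0.4 ] at [ 0.503  -0.0381  0.1458] F [ 0.7 -0.1 -1.5] open 0.0194 t 7.9833
side 341 166
0.1 4 [ 0.4979 -0.0372] [ 0.5099 -0.0335]
0.11 21 [ 0.498 -0.037] [ 0.51   -0.0288]
0.12 23 [ 0.4959 -0.0378] [ 0.5101 -0.0293]
0.13 30 [ 0.4961 -0.0378] [ 0.5104 -0.0274]
0.14 18 [ 0.4964 -0.0376] [ 0.5107 -0.0266]
0.15 53 [ 0.4919 -0.0416] [ 0.516  -0.0212]
0.16 39 [ 0.4902 -0.0409] [ 0.5177 -0.0267]
0.17 56 [ 0.4855 -0.0374] [ 0.5203 -0.0248]
0.18 67 [ 0.4859 -0.0364] [ 0.5206 -0.0238]
0.19 58 [ 0.4842 -0.0435] [ 0.5206 -0.0255]
top 383 227
```

View pics/h_side.png

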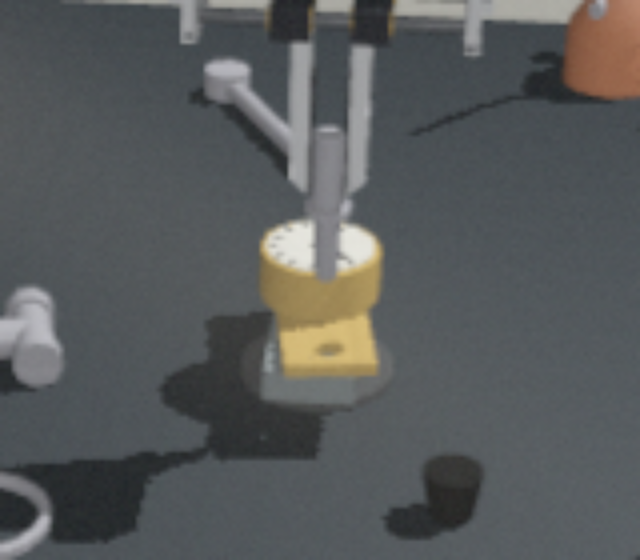

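The side crop shows the drift held upright, with its tip at (326,275) above the large hole at (330,349). Shifting onto the hole and going down.

```bash
python3 -m handwheel '[[0.012,-0.0013,-0.0033,0,0,0,0],[0.012,-0.0013,-0.0033,0.01,0,0,0],[0.012,-0.0013,-0.0033,0.03,0,0,0],[0.012,-0.0013,-0.0033,0.04,0,0,0],[0.012,-0.0013,-0.0033,0.04,0,0,0],[0.012,-0.0013,-0.0033,0.04,0,0,0],[0.012,-0.0013,-0.0033,0.04,0,0,0]]'
python3 - <<'E'
from h import *
to(.4997,-.0395,.106)
s=snapshot("side");p=manip.sense()["ee_pos"];I=s["pixels"].astype(int)
print("pred hole",pix(s,[.4997,-.0395,.058]),"pred tip",pix(s,p+[0,0,.037-.0735]))
u,v=pix(s,[.4997,-.0395,.058]).astype(int);sat=I[...,2]-I[...,0]
m=sat[v-12:v+12,u-14:u+14];print(u,v)
cv2.imwrite("pics/i.png",cv2.resize(s["pixels"][v-45:v+35,u-50:u+50],None,fx=7,fy=7,interpolation=cv2.INTER_CUBIC))
E
```

```text
time: 8.67
ee_pos: [0.5, -0.04, 0.1062]
tcp_rot: [0.705, 0.71, -0.0, 0.0]
contact_force: [0.7, 0.0, -0.4]
opening: 0.0195
grip_force: 25.0
shift [ 0.0006 -0.0003  0.0002] turn [0.01 0.01 0.41] at [ 0.5    -0.04    0.1062] F [ 0.7  0.  -0.4] open 0.0195 t 8.6667
pred hole [342.75571231 183.06407213] pred tip [342.72359555 178.67672214]
342 183
```

View pics/i.png

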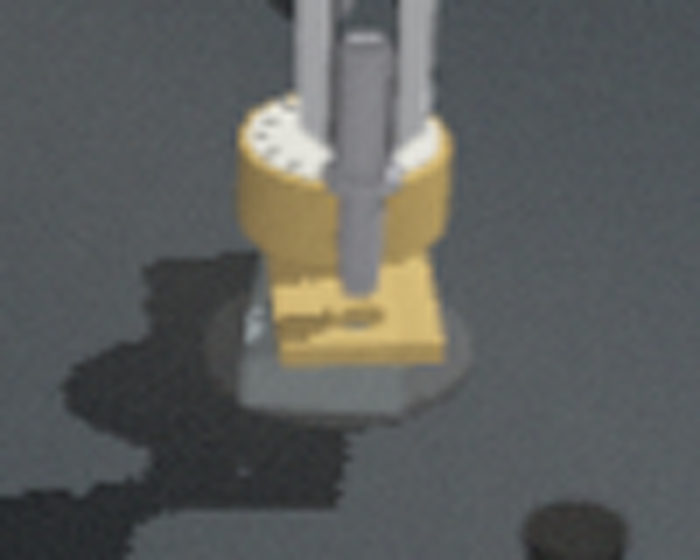

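```bash
python3 -m handwheel '[[0.012,0.0005,-0.0012,0,0,0,0],[0.012,0.0005,-0.0012,0.006,0,0,0],[0.012,0.0005,-0.0012,0.009,0,0,0],[0.012,0.0005,-0.0012,0.0105,0,0,0],[0.012,0.0005,-0.0012,0.012,0,0,0],[0.012,0.0005,-0.0012,0.013,0,0,0],[0.012,0.0005,-0.0012,0.0135,0,0,0],[0.012,0.0005,-0.0012,0.0135,0,0,0]]'
python3 -c "
from h import *;to(.4988,-.0395,.0925)"
```

```text
time: 9.38
ee_pos: [0.4985, -0.0396, 0.0923]
tcp_rot: [0.705, 0.71, -0.0, 0.0]
contact_force: [-0.1, -0.4, -2.4]
opening: 0.0196
grip_force: 25.0
shift [ 0.0001  0.0003 -0.0002] turn [-0.    0.01  0.4 ] at [ 0.4985 -0.0396  0.0923] F [-0.1 -0.4 -2.4] open 0.0196 t 9.3833
```

```bash
python3 -m handwheel '[[0.012,0,0,0.001,0,0,0],[0.012,0,0,0.002,0,0,0],[0.012,0,0,0.003,0,0,0],[0.012,0,0,0.0035,0,0,0],[0.012,0,0,0.0035,0,0,0]]'
python3 -m handwheel '[[0.012,0,0,0.0005,0,0,0],[0.012,0,0,0.001,0,0,0],[0.012,0,0,0.001,0,0,0]]'
python3 -m handwheel '[[0.012,0,0,0.0005,0,0,0],[0.012,0,0,0.001,0,0,0],[0.012,0,0,0.001,0,0,0]]'
```

```text
time: 9.8
ee_pos: [0.4986, -0.0396, 0.0888]
tcp_rot: [0.705, 0.71, 0.0, 0.0]
contact_force: [0.9, -0.1, -1.7]
opening: 0.0194
grip_force: 25.0
time: 10.05
ee_pos: [0.4986, -0.0396, 0.0879]
tcp_rot: [0.705, 0.71, 0.0, 0.0]
contact_force: [0.5, -0.2, -1.9]
opening: 0.0192
grip_force: 25.0
time: 10.3
ee_pos: [0.499, -0.0396, 0.0876]
tcp_rot: [0.705, 0.71, 0.0, 0.0]
contact_force: [-2.5, -0.5, 15.0]
opening: 0.0198
grip_force: 25.0
```

Contact with the head plate at the expected height. Easing off and working the flange along +x with a light down-load.

```bash
python3 -m handwheel '[[0.012,0,0.0005,-0.0005,0,0,0],[0.012,0.0001,0.001,-0.0005,0,0,0],[0.012,0.0001,0.0015,-0.0005,0,0,0],[0.012,0.0002,0.002,-0.0005,0,0,0],[0.012,0.0002,0.002,-0.0005,0,0,0]]'
python3 -m handwheel '[[0.012,0.0001,0.0005,0,0,0,0],[0.012,0.0001,0.001,0,0,0,0],[0.012,0.0002,0.0015,0,0,0,0],[0.012,0.0002,0.002,0,0,0,0],[0.012,0.0002,0.002,0,0,0,0]]'
```

```text
time: 10.72
ee_pos: [0.4997, -0.0394, 0.0876]
tcp_rot: [0.705, 0.71, -0.0, -0.001]
contact_force: [-6.3, -0.7, 14.7]
opening: 0.0198
grip_force: 25.1
time: 11.13
ee_pos: [0.5008, -0.0392, 0.0875]
tcp_rot: [0.705, 0.71, -0.001, -0.001]
contact_force: [-12.8, -1.4, 20.4]
opening: 0.0198
grip_force: 25.4
```

```bash
python3 -m handwheel '[[0.012,0,0,-0.0004,0,0,0],[0.012,0,0,-0.0008,0,0,0],[0.012,0,0,-0.0008,0,0,0]]'
python3 -c "
from h import *;to(.5008,-.0394,.0875)"
```

```text
time: 11.38
ee_pos: [0.502, -0.0391, 0.088]
tcp_rot: [0.705, 0.71, -0.0, -0.0]
contact_force: [-2.7, -1.0, -1.9]
opening: 0.0195
grip_force: 25.0
shift [-0.0002 -0.0012  0.0005] turn [-0.05  0.    0.41] at [ 0.502  -0.0391  0.088 ] F [-2.7 -1.  -1.9] open 0.0195 t 11.3833
```

```bash
python3 -m handwheel '[[0.012,0.0001,0.001,0,0,0,0],[0.012,0.0002,0.002,0,0,0,0],[0.012,0.0002,0.003,0,0,0,0],[0.012,0.0003,0.004,0,0,0,0],[0.012,0.0003,0.005,0,0,0,0],[0.012,0.0003,0.005,0,0,0,0]]'
python3 -m handwheel '[[0.012,0,0,0.0005,0,0,0],[0.012,0,0,0.001,0,0,0],[0.012,0,0,0.001,0,0,0]]'
```

```text
time: 11.88
ee_pos: [0.5077, -0.0389, 0.0881]
tcp_rot: [0.705, 0.71, -0.0, 0.0]
contact_force: [-1.8, -0.9, -2.9]
opening: 0.0198
grip_force: 25.0
time: 12.13
ee_pos: [0.5078, -0.0388, 0.0873]
tcp_rot: [0.705, 0.71, 0.0, 0.0]
contact_force: [-2.6, -2.1, 0.7]
opening: 0.0198
grip_force: 25.0
```

```bash
python3 -m handwheel '[[0.012,0,0,0.0005,0,0,0],[0.012,0,0,0.0005,0,0,0]]'
python3 -c "
from h import *;print(manip.sense()['torque'])"
```

```text
time: 12.3
ee_pos: [0.5079, -0.0388, 0.0868]
tcp_rot: [0.705, 0.71, 0.0, 0.0]
contact_force: [-0.5, -0.8, 0.1]
opening: 0.0193
grip_force: 25.0
[-0.40670784  0.15855032  0.00944989]
```

It is entering the lower hole. Continuing down gently.

```bash
python3 -m handwheel '[[0.012,0,0,0.0005,0,0,0],[0.012,0,0,0.001,0,0,0],[0.012,0,0,0.001,0,0,0]]'
python3 -m handwheel '[[0.012,0,0,0.0005,0,0,0],[0.012,0,0,0.001,0,0,0],[0.012,0,0,0.001,0,0,0]]'
```

```text
time: 12.55
ee_pos: [0.5079, -0.0387, 0.0858]
tcp_rot: [0.705, 0.71, 0.0, 0.0]
contact_force: [0.7, -0.6, 0.4]
opening: 0.0195
grip_force: 25.0
time: 12.8
ee_pos: [0.5079, -0.0388, 0.0848]
tcp_rot: [0.705, 0.71, 0.0, 0.0]
contact_force: [2.5, -0.6, 2.3]
opening: 0.0196
grip_force: 25.0
```

```bash
python3 -m handwheel '[[0.012,0,0.0007,0,0,0,0],[0.012,0,0.0014,0,0,0,0],[0.012,0,0.0014,0,0,0,0]]'
python3 -m handwheel '[[0.012,0,0,0.0007,0,0,0],[0.012,0,0,0.0014,0,0,0],[0.012,0,0,0.002,0,0,0],[0.012,0,0,0.002,0,0,0]]'
```

```text
time: 13.05
ee_pos: [0.5085, -0.0388, 0.0844]
tcp_rot: [0.705, 0.71, -0.0, -0.0]
contact_force: [-1.4, -0.6, 0.9]
opening: 0.0195
grip_force: 25.0
time: 13.38
ee_pos: [0.5087, -0.0387, 0.0824]
tcp_rot: [0.705, 0.71, -0.0, -0.0]
contact_force: [-1.8, -1.7, -0.9]
opening: 0.0195
grip_force: 25.0
```

```bash
python3 -m handwheel '[[0.012,0,0,0.001,0,0,0],[0.012,0,0,0.002,0,0,0],[0.012,0,0,0.002,0,0,0]]'
python3 -m handwheel '[[0.012,0,0,0.001,0,0,0],[0.012,0,0,0.002,0,0,0],[0.012,0,0,0.002,0,0,0]]'
```

```text
time: 13.63
ee_pos: [0.5088, -0.0388, 0.0805]
tcp_rot: [0.705, 0.71, -0.0, -0.0]
contact_force: [-1.1, 0.2, -1.4]
opening: 0.0195
grip_force: 25.0
time: 13.88
ee_pos: [0.5089, -0.0388, 0.0785]
tcp_rot: [0.705, 0.71, -0.0, 0.0]
contact_force: [0.1, -0.7, -2.2]
opening: 0.0195
grip_force: 25.0
```

```bash
python3 -m handwheel '[[0.012,0,0,0.001,0,0,0],[0.012,0,0,0.002,0,0,0],[0.012,0,0,0.002,0,0,0]]'
python3 -m handwheel '[[0.012,0,0,0.001,0,0,0],[0.012,0,0,0.002,0,0,0],[0.012,0,0,0.002,0,0,0]]'
python3 -c "
from h import *;to(.5089,-.0388,.0538);print(manip.sense()['torque'])"
```

```text
time: 14.13
ee_pos: [0.509, -0.0388, 0.0766]
tcp_rot: [0.705, 0.71, 0.0, 0.0]
contact_force: [-0.2, -0.9, -0.7]
opening: 0.0197
grip_force: 25.0
time: 14.38
ee_pos: [0.5091, -0.0388, 0.0746]
tcp_rot: [0.705, 0.71, 0.0, 0.0]
contact_force: [0.2, -1.4, -1.0]
opening: 0.0197
grip_force: 25.0
shift [ 0.     -0.0003  0.0208] turn [0.02 0.   0.41] at [ 0.5091 -0.0388  0.0746] F [ 0.2 -1.4 -1. ] open 0.0197 t 14.3833
[-0.36554076  0.01861017  0.01805479]
```

```bash
python3 -m handwheel '[[0.012,0,0,0.001,0,0,0],[0.012,0,0,0.002,0,0,0],[0.012,0,0,0.003,0,0,0],[0.012,0,0,0.003,0,0,0]]'
python3 -m handwheel '[[0.012,0,0,0.001,0,0,0],[0.012,0,0,0.002,0,0,0],[0.012,0,0,0.003,0,0,0],[0.012,0,0,0.003,0,0,0]]'
```

```text
time: 14.72
ee_pos: [0.5092, -0.0388, 0.0716]
tcp_rot: [0.705, 0.71, 0.0, 0.0]
contact_force: [2.0, -1.8, -1.2]
opening: 0.0199
grip_force: 25.0
time: 15.05
ee_pos: [0.5093, -0.0388, 0.0686]
tcp_rot: [0.705, 0.71, 0.0, 0.0]
contact_force: [3.7, -0.9, 0.1]
opening: 0.0193
grip_force: 25.0
```

```bash
python3 -m handwheel '[[0.012,-0.0001,0.0004,0,0,0,0],[0.012,-0.0001,0.0004,0.001,0,0,0],[0.012,-0.0001,0.0004,0.002,0,0,0],[0.012,-0.0001,0.0004,0.003,0,0,0],[0.012,-0.0001,0.0004,0.003,0,0,0]]'
python3 -m handwheel '[[0.012,0,0,0.001,0,0,0],[0.012,0,0,0.002,0,0,0],[0.012,0,0,0.003,0,0,0],[0.012,0,0,0.003,0,0,0]]'
```

```text
time: 15.47
ee_pos: [0.5093, -0.0389, 0.0655]
tcp_rot: [0.705, 0.71, -0.0, 0.0]
contact_force: [2.9, -2.3, -0.2]
opening: 0.0194
grip_force: 25.0
time: 15.8
ee_pos: [0.5094, -0.0389, 0.0625]
tcp_rot: [0.705, 0.71, -0.0, 0.0]
contact_force: [2.8, -1.3, -0.7]
opening: 0.0194
grip_force: 25.0
```

```bash
python3 -m handwheel '[[0.012,-0.0001,0.0002,0.001,0,0,0],[0.012,-0.0001,0.0002,0.002,0,0,0],[0.012,-0.0001,0.0002,0.003,0,0,0],[0.012,-0.0001,0.0002,0.004,0,0,0],[0.012,-0.0001,0.0002,0.004,0,0,0]]'
python3 -m handwheel '[[0.012,0,0,0.001,0,0,0],[0.012,0,0,0.002,0,0,0],[0.012,0,0,0.003,0,0,0],[0.012,0,0,0.0035,0,0,0],[0.012,0,0,0.0035,0,0,0]]'
```

```text
time: 16.22
ee_pos: [0.5094, -0.039, 0.0584]
tcp_rot: [0.705, 0.71, -0.0, -0.0]
contact_force: [3.6, -1.6, -0.5]
opening: 0.0196
grip_force: 25.0
time: 16.63
ee_pos: [0.5094, -0.039, 0.055]
tcp_rot: [0.705, 0.71, -0.0, -0.0]
contact_force: [1.3, -0.2, -0.2]
opening: 0.0196
grip_force: 25.0
```

```bash
python3 -m handwheel '[[0.012,0,0,0.0005,0,0,0],[0.012,0,0,0.001,0,0,0],[0.012,0,0,0.001,0,0,0]]'
python3 -m handwheel '[[0.012,0,0,0.0004,0,0,0],[0.012,0,0,0.0006,0,0,0],[0.012,0,0,0.0006,0,0,0]]'
```

```text
time: 16.88
ee_pos: [0.5095, -0.039, 0.0541]
tcp_rot: [0.705, 0.71, -0.0, -0.0]
contact_force: [2.3, 0.2, 0.7]
opening: 0.0192
grip_force: 25.0
time: 17.13
ee_pos: [0.5096, -0.039, 0.0539]
tcp_rot: [0.705, 0.71, 0.0, -0.0]
contact_force: [-0.3, -0.5, 9.7]
opening: 0.0198
grip_force: 25.0
```

Seated on the collar (9.7 N, at the expected height). Releasing and rising.

```bash
python3 -m handwheel '[[0.04,0,0,0,0,0,0],[0.04,0,0,0,0,0,0],[0.06,0,0,0,0,0,0],[0.06,0,0,0,0,0,0],[0.06,0,0,-0.03,0,0,0],[0.06,0,0,-0.07,0,0,0],[0.06,0,0,-0.1,0,0,0],[0.06,0,0,-0.1,0,0,0]]'
python3 - <<'E'
from h import *
to(.4708,.2257,.09)
s=snapshot("side");P=cloud(s,np.ones((400,640),bool))
q=P[(np.hypot(P[:,0]-.5095,P[:,1]+.037)<.013)&(P[:,2]>.06)&(P[:,2]<.125)]
print("drift top z",np.percentile(q[:,2],[50,95,100]))
for z in np.arange(.06,.12,.01):
    w=q[(q[:,2]>=z)&(q[:,2]<z+.01)];
    if len(w):print(round(z,2),w[:,:2].mean(0).round(4),len(w))
E
```

```text
time: 17.8
ee_pos: [0.5121, -0.0393, 0.1585]
tcp_rot: [0.705, 0.709, 0.003, 0.002]
contact_force: [0.7, 0.8, 0.3]
opening: 0.0595
grip_force: 0.0
shift [ 0.2651 -0.04    0.0687] turn [ 0.36 -0.08  0.37] at [ 0.5121 -0.0393  0.1585] F [0.7 0.8 0.3] open 0.0595 t 17.8
drift top z [0.08900583 0.11004246 0.11109769]
0.06 [ 0.5085 -0.0314] 33
0.07 [ 0.51   -0.0316] 34
0.08 [ 0.5105 -0.0313] 24
0.09 [ 0.5097 -0.0309] 30
0.1 [ 0.5103 -0.034 ] 43
0.11 [ 0.5115 -0.0361] 10
```

```bash
python3 -m handwheel '[[0.094,0.04,-0.006,0,0,0,0],[0.094,0.08,-0.012,0,0,0,0],[0.094,0.12,-0.018,0,0,0,0],[0.094,0.16,-0.024,0,0,0,0],[0.094,0.2,-0.03,0,0,0,0],[0.094,0.235,-0.035,0,0,0,0],[0.094,0.265,-0.039,0.01,0,0,0],[0.094,0.265,-0.039,0.04,0,0,0]]'
python3 - <<'E'
from h import *
to(.4708,.2257,.0395)
E
```

```text
time: 18.52
ee_pos: [0.4686, 0.2332, 0.1148]
tcp_rot: [0.702, 0.712, 0.003, -0.001]
contact_force: [0.5, 1.7, 0.3]
opening: 0.0944
grip_force: 0.0
shift [-0.0078  0.0019  0.0753] turn [ 0.16 -0.25  0.81] at [0.4686 0.2332 0.1148] F [0.5 1.7 0.3] open 0.0944 t 18.5167
```

```bash
python3 -m handwheel '[[0.094,0,0,0,0,0,0],[0.094,0,0,0,0,0,0],[0.094,0,0,0,0,0,0]]'
python3 - <<'E'
from h import *
to(.4708,.2257,.0395)
E
```

```text
time: 18.77
ee_pos: [0.4689, 0.2246, 0.114]
tcp_rot: [0.705, 0.709, -0.0, 0.0]
contact_force: [0.6, -0.4, 0.3]
opening: 0.0939
grip_force: 0.0
shift [0.0012 0.002  0.0745] turn [-0.03  0.05  0.32] at [0.4689 0.2246 0.114 ] F [ 0.6 -0.4  0.3] open 0.0939 t 18.7667
```

```bash
python3 -m handwheel '[[0.094,0.001,0.002,0.02,0,0,0],[0.094,0.001,0.002,0.05,0,0,0],[0.094,0.001,0.002,0.07,0,0,0],[0.094,0.001,0.002,0.0745,0,0,0],[0.04,0.001,0.002,0.0745,0,0,0],[0.012,0.001,0.002,0.0745,0,0,0],[0.012,0.001,0.002,0.0745,0,0,0],[0.012,0.001,0.002,0.0745,0,0,0]]' 25
python3 -m handwheel '[[0.012,0,0,0,0,0,0],[0.012,0,0,0,0,0,0],[0.012,0,0,0,0,0,0],[0.012,0,0,0,0,0,0],[0.012,0,0,0,0,0,0],[0.012,0,0,0,0,0,0],[0.012,0,0,0,0,0,0],[0.012,0,0,0,0,0,0]]' 25
```

```text
time: 19.43
ee_pos: [0.4715, 0.2271, 0.0405]
tcp_rot: [0.705, 0.71, 0.001, 0.0]
contact_force: [0.5, 0.0, 0.6]
opening: 0.0708
grip_force: 0.0
time: 20.1
ee_pos: [0.4706, 0.2267, 0.039]
tcp_rot: [0.705, 0.71, -0.0, 0.0]
contact_force: [-0.9, 0.4, 1.0]
opening: 0.021
grip_force: 25.0
```

```bash
python3 -m handwheel '[[0.012,0,0,-0.02,0,0,0],[0.012,0,0,-0.06,0,0,0],[0.012,0,0,-0.1,0,0,0],[0.012,0,0,-0.13,0,0,0],[0.012,0,0,-0.13,0,0,0],[0.012,0,0,-0.13,0,0,0]]'
python3 - <<'E'
from h import *
s=snapshot("top");I=s["pixels"].astype(int);sat=I[...,2]-I[...,0]
P=cloud(s,np.ones((400,640),bool))
q=P[(np.hypot(P[:,0]-.511,P[:,1]+.107)<.12)&(P[:,2]>.0545)&(P[:,2]<.064)]
print(cv2.minAreaRect((q[:,:2]*1000).astype(np.float32)))
q=P[(np.hypot(P[:,0]-.511,P[:,1]+.107)<.05)&(P[:,2]>.09)&(P[:,2]<.1)];print(cv2.minEnclosingCircle((q[:,:2]*1000).astype(np.float32)))
q=P[(np.hypot(P[:,0]-.509,P[:,1]+.038)<.025)&(P[:,2]>.1)];print("drift",cv2.minEnclosingCircle((q[:,:2]*1000).astype(np.float32)),q[:,2].mean())
u,v=np.round(pix(s,[.5124,-.175,.058])).astype(int);w=sat[v-8:v+9,u-8:u+9]
wt=np.clip((150-w)/170.,0,1);wt[wt<.15]=0
vv,uu=np.mgrid[v-8:v+9,u-8:u+9];uc,vc=(uu*wt).sum()/wt.sum(),(vv*wt).sum()/wt.sum();print(u,v,uc,vc,wt.sum());print(wt.round(1))
o=s["extrinsics"][:3,3];d=world(s,uc,vc,1.)-o;h=o+d*(0.058-o[2])/d[2];print("bolt hole",h)
to(.5124,-.174,.169)
cv2.imwrite("pics/j.png",cv2.resize(s["pixels"][180:260,350:480],None,fx=6,fy=6))
s=snapshot("side");P=cloud(s,np.ones((400,640),bool));p=manip.sense()["ee_pos"]
for z in np.arange(.135,.20,.01):
    w=P[(np.hypot(P[:,0]-p[0],P[:,1]-p[1])<.02)&(P[:,2]>=z)&(P[:,2]<z+.01)]
    if len(w):print(round(z,3),len(w),w[:,:2].min(0).round(4),w[:,:2].max(0).round(4))
E
```

```text
time: 20.6
ee_pos: [0.4713, 0.2274, 0.1705]
tcp_rot: [0.705, 0.71, 0.002, -0.0]
contact_force: [0.1, -1.2, -1.6]
opening: 0.0215
grip_force: 25.0
((506.6097412109375, -107.51136779785156), (63.524410247802734, 176.7377166748047), 1.3353933095932007)
((510.5695495605469, -106.79719543457031), 37.72026062011719)
drift ((509.8575134277344, -38.79182815551758), 9.822102546691895) 0.10819043419215649
440 225 439.8158004158004 225.01663201663195 14.147058823529413
[[0.  0.  0.  0.  0.  0.  0.  0.  0.  0.  0.  0.  0.  0.  0.  0.  0. ]
 [0.  0.  0.  0.  0.  0.  0.  0.  0.  0.  0.  0.  0.  0.  0.  0.  0. ]
 [0.  0.  0.  0.  0.  0.  0.  0.  0.  0.  0.  0.  0.  0.  0.  0.  0. ]
 [0.  0.  0.  0.  0.  0.  0.  0.  0.  0.  0.  0.  0.  0.  0.  0.  0. ]
 [0.  0.  0.  0.  0.  0.  0.  0.  0.  0.  0.  0.  0.  0.  0.  0.  0. ]
 [0.  0.  0.  0.  0.  0.  0.  0.2 0.  0.  0.  0.  0.  0.  0.  0.  0. ]
 [0.  0.  0.  0.  0.  0.  0.  0.5 0.5 0.3 0.  0.  0.  0.  0.  0.  0. ]
 [0.  0.  0.  0.  0.  0.  0.6 0.9 0.9 0.7 0.3 0.  0.  0.  0.  0.  0. ]
 [0.  0.  0.  0.  0.  0.  0.8 1.  1.  0.9 0.4 0.  0.  0.  0.  0.  0. 
[... 294 characters left out ...]
  0.  0.  0.  0.  0.  0.  0.  0.  0.  0.  0.  0.  0.  0.  0. ]
 [0.  0.  0.  0.  0.  0.  0.  0.  0.  0.  0.  0.  0.  0.  0.  0.  0. ]
 [0.  0.  0.  0.  0.  0.  0.  0.  0.  0.  0.  0.  0.  0.  0.  0.  0. ]
 [0.  0.  0.  0.  0.  0.  0.  0.  0.  0.  0.  0.  0.  0.  0.  0.  0. ]]
bolt hole [ 0.51171486 -0.17434442  0.058     ]
shift [-4.012e-01  3.890e-02 -2.000e-04] turn [ 0.02 -0.04  0.43] at [0.4705 0.2269 0.1691] F [ 0.1  0.4 -1.4] open 0.021 t 20.65
0.145 15 [0.4673 0.2277] [0.4751 0.2324]
0.155 23 [0.4675 0.2272] [0.4755 0.2329]
0.165 23 [0.4664 0.2254] [0.4758 0.2335]
0.175 25 [0.461  0.2282] [0.4816 0.238 ]
0.185 66 [0.4574 0.2248] [0.487  0.2415]
0.195 90 [0.4522 0.2236] [0.4872 0.2395]
```

View pics/j.png

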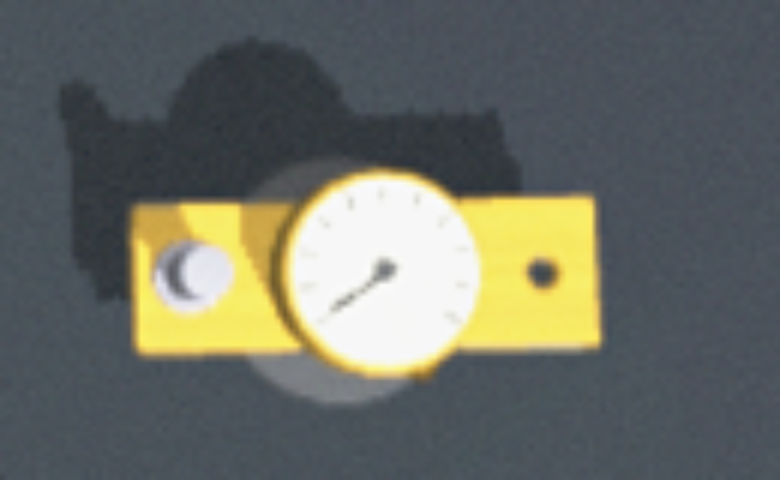

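The picture shows the drift standing in the left hole at crop (190,275), the flange square on its head plate, and the empty bolt hole at (542,272). Carrying the bolt over.

```bash
python3 -m handwheel '[[0.012,-0.03,0.003,0,0,0,0],[0.012,-0.07,0.007,0,0,0,0],[0.012,-0.11,0.011,0,0,0,0],[0.012,-0.15,0.015,0,0,0,0],[0.012,-0.19,0.019,0,0,0,0],[0.012,-0.23,0.023,0,0,0,0],[0.012,-0.27,0.027,0,0,0,0],[0.012,-0.31,0.031,0,0,0,0]]'
python3 -m handwheel '[[0.012,-0.04,0.004,0,0,0,0],[0.012,-0.07,0.006,0,0,0,0],[0.012,-0.09,0.008,0,0,0,0],[0.012,-0.09,0.008,0,0,0,0],[0.012,-0.09,0.008,0,0,0,0],[0.012,-0.09,0.008,0.03,0,0,0],[0.012,-0.09,0.008,0.06,0,0,0],[0.012,-0.09,0.008,0.06,0,0,0]]'
python3 -c "
from h import *;snapshot('top');to(.5117,-.1737,.089)"
```

```text
time: 21.37
ee_pos: [0.5028, -0.085, 0.1678]
tcp_rot: [0.705, 0.71, -0.001, -0.001]
contact_force: [1.1, 0.9, -1.6]
opening: 0.0212
grip_force: 25.0
time: 22.03
ee_pos: [0.5094, -0.1707, 0.1042]
tcp_rot: [0.704, 0.71, -0.002, -0.003]
contact_force: [-0.9, -0.3, -2.3]
opening: 0.021
grip_force: 25.0
shift [-0.0022  0.0015  0.0177] turn [-0.34 -0.02  0.47] at [ 0.5103 -0.1715  0.1067] F [-0.9  0.4 -0.1] open 0.0213 t 22.0833
```

```bash
python3 -m handwheel '[[0.012,0,0,0,0,0,0],[0.012,0,0,0,0,0,0],[0.012,0,0,0,0,0,0]]'
python3 -c "
from h import *;to(.5117,-.1737,.089)"
```

```text
time: 22.33
ee_pos: [0.5133, -0.1729, 0.1105]
tcp_rot: [0.704, 0.71, 0.001, 0.001]
contact_force: [-0.9, -0.6, -1.0]
opening: 0.0213
grip_force: 25.0
shift [-0.0008 -0.0017  0.0215] turn [0.11 0.   0.43] at [ 0.5133 -0.1729  0.1105] F [-0.9 -0.6 -1. ] open 0.0213 t 22.3333
```

```bash
python3 -m handwheel '[[0.012,0,0,0.01,0,0,0],[0.012,0,0,0.02,0,0,0],[0.012,0,0,0.02,0,0,0],[0.012,0,0,0.02,0,0,0],[0.012,0,0,0.02,0,0,0]]'
python3 -c "
from h import *;to(.5117,-.1737,.083)"
```

```text
time: 22.75
ee_pos: [0.5123, -0.1732, 0.0889]
tcp_rot: [0.705, 0.71, -0.0, -0.0]
contact_force: [-0.3, 0.1, -0.8]
opening: 0.0216
grip_force: 25.0
shift [-0.0005 -0.0006  0.0059] turn [-0.03  0.01  0.39] at [ 0.5123 -0.1732  0.0889] F [-0.3  0.1 -0.8] open 0.0216 t 22.75
```

```bash
python3 -m handwheel '[[0.012,-0.0005,-0.0006,0.003,0,0,0],[0.012,-0.0005,-0.0006,0.006,0,0,0],[0.012,-0.0005,-0.0006,0.007,0,0,0],[0.012,-0.0005,-0.0006,0.008,0,0,0],[0.012,-0.0005,-0.0006,0.008,0,0,0]]'
python3 -m handwheel '[[0.012,0,0,0.0005,0,0,0],[0.012,0,0,0.001,0,0,0],[0.012,0,0,0.0015,0,0,0],[0.012,0,0,0.0015,0,0,0]]'
```

```text
time: 23.17
ee_pos: [0.5118, -0.1734, 0.0809]
tcp_rot: [0.705, 0.71, -0.0, -0.0]
contact_force: [0.8, 0.4, -0.6]
opening: 0.0209
grip_force: 25.0
time: 23.5
ee_pos: [0.5119, -0.1735, 0.0796]
tcp_rot: [0.705, 0.71, -0.0, 0.0]
contact_force: [-0.6, 0.5, -1.6]
opening: 0.0213
grip_force: 25.0
```

```bash
python3 -m handwheel '[[0.012,0,0,0.0005,0,0,0],[0.012,0,0,0.001,0,0,0],[0.012,0,0,0.0015,0,0,0],[0.012,0,0,0.0015,0,0,0]]'
python3 -m handwheel '[[0.012,0,0,0.001,0,0,0],[0.012,0,0,0.002,0,0,0],[0.012,0,0,0.002,0,0,0]]'
python3 -m handwheel '[[0.012,0,0,0.001,0,0,0],[0.012,0,0,0.0015,0,0,0],[0.012,0,0,0.0015,0,0,0]]'
```

```text
time: 23.83
ee_pos: [0.5118, -0.1734, 0.078]
tcp_rot: [0.705, 0.71, -0.0, -0.0]
contact_force: [-0.7, -0.3, -0.2]
opening: 0.0213
grip_force: 25.0
time: 24.08
ee_pos: [0.5118, -0.1734, 0.0759]
tcp_rot: [0.705, 0.71, -0.0, -0.0]
contact_force: [0.4, -0.3, -1.6]
opening: 0.021
grip_force: 25.0
time: 24.33
ee_pos: [0.5118, -0.1735, 0.0745]
tcp_rot: [0.705, 0.71, -0.0, -0.0]
contact_force: [0.1, 0.5, -1.1]
opening: 0.0215
grip_force: 25.0
```

Inside the flange. The head plate comes at ee ≈ 0.073.

```bash
python3 -m handwheel '[[0.012,0,0,0.0007,0,0,0],[0.012,0,0,0.0014,0,0,0],[0.012,0,0,0.002,0,0,0],[0.012,0,0,0.002,0,0,0]]'
python3 -m handwheel '[[0.012,0,0,0.0007,0,0,0],[0.012,0,0,0.0014,0,0,0],[0.012,0,0,0.002,0,0,0],[0.012,0,0,0.002,0,0,0]]'
python3 -m handwheel '[[0.012,0,0,0.001,0,0,0],[0.012,0,0,0.002,0,0,0],[0.012,0,0,0.003,0,0,0],[0.012,0,0,0.003,0,0,0]]'
```

```text
time: 24.67
ee_pos: [0.5118, -0.1734, 0.0725]
tcp_rot: [0.705, 0.71, -0.0, -0.0]
contact_force: [1.1, 0.5, -1.3]
opening: 0.0213
grip_force: 25.0
time: 25.0
ee_pos: [0.5118, -0.1734, 0.0705]
tcp_rot: [0.705, 0.71, -0.0, -0.0]
contact_force: [0.1, -0.2, -0.7]
opening: 0.0213
grip_force: 25.0
time: 25.33
ee_pos: [0.5118, -0.1734, 0.0674]
tcp_rot: [0.705, 0.71, -0.0, -0.0]
contact_force: [0.1, 0.7, -1.2]
opening: 0.0212
grip_force: 25.0
```

```bash
python3 -m handwheel '[[0.012,0,0,0.001,0,0,0],[0.012,0,0,0.002,0,0,0],[0.012,0,0,0.003,0,0,0],[0.012,0,0,0.004,0,0,0],[0.012,0,0,0.005,0,0,0],[0.012,0,0,0.006,0,0,0],[0.012,0,0,0.006,0,0,0]]'
python3 -m handwheel '[[0.012,0,0,0.001,0,0,0],[0.012,0,0,0.002,0,0,0],[0.012,0,0,0.003,0,0,0],[0.012,0,0,0.004,0,0,0],[0.012,0,0,0.005,0,0,0],[0.012,0,0,0.006,0,0,0],[0.012,0,0,0.006,0,0,0]]'
python3 -m handwheel '[[0.012,0,0,0.001,0,0,0],[0.012,0,0,0.002,0,0,0],[0.012,0,0,0.003,0,0,0],[0.012,0,0,0.004,0,0,0],[0.012,0,0,0.0065,0,0,0],[0.012,0,0,0.0065,0,0,0]]'
```

```text
time: 25.92
ee_pos: [0.5118, -0.1735, 0.0614]
tcp_rot: [0.705, 0.71, -0.0, -0.0]
contact_force: [0.5, 0.5, -0.1]
opening: 0.0213
grip_force: 25.0
time: 26.5
ee_pos: [0.5118, -0.1735, 0.0554]
tcp_rot: [0.705, 0.71, -0.0, -0.0]
contact_force: [-1.0, -0.2, -0.1]
opening: 0.0211
grip_force: 25.0
time: 27.0
ee_pos: [0.5117, -0.1734, 0.0487]
tcp_rot: [0.705, 0.71, -0.0, -0.0]
contact_force: [0.8, 0.3, -1.5]
opening: 0.0216
grip_force: 25.0
```

Expected seat at 0.047.

```bash
python3 -m handwheel '[[0.012,0,0,0.0005,0,0,0],[0.012,0,0,0.001,0,0,0],[0.012,0,0,0.001,0,0,0]]'
python3 -m handwheel '[[0.012,0,0,0.0004,0,0,0],[0.012,0,0,0.0008,0,0,0],[0.012,0,0,0.0008,0,0,0]]'
```

```text
time: 27.25
ee_pos: [0.5118, -0.1735, 0.048]
tcp_rot: [0.705, 0.71, -0.0, -0.0]
contact_force: [-0.3, -0.6, -1.7]
opening: 0.0216
grip_force: 25.0
time: 27.5
ee_pos: [0.5119, -0.1735, 0.0473]
tcp_rot: [0.705, 0.71, -0.0, 0.0]
contact_force: [-0.2, -0.7, -0.8]
opening: 0.0214
grip_force: 25.0
```

Within 0.5 mm of the seat and the bolt is loose in its hole, so I'll release it to drop, rise clear and check.

```bash
python3 -m handwheel '[[0.03,0,0,0,0,0,0],[0.05,0,0,0,0,0,0],[0.06,0,0,0,0,0,0],[0.06,0,0,0,0,0,0],[0.06,0,0,-0.02,0,0,0],[0.06,0,0,-0.05,0,0,0],[0.06,0,0,-0.09,0,0,0],[0.06,0,0,-0.12,0,0,0]]'
python3 -m handwheel '[[0.06,0,0,-0.03,0,0,0],[0.06,0,0,-0.06,0,0,0],[0.06,-0.08,0,-0.08,0,0,0],[0.06,-0.12,0,-0.08,0,0,0],[0.06,-0.15,0,-0.08,0,0,0],[0.06,-0.15,0,-0.08,0,0,0],[0.06,-0.15,0,-0.08,0,0,0],[0.06,-0.15,0,-0.08,0,0,0]]'
python3 - <<'E'
from h import *
for c in("top","side"):
    s=snapshot(c);P=cloud(s,np.ones((400,640),bool))
    for n,x,y,r in(("drift",.5096,-.039,.014),("bolt",.5117,-.1747,.014)):
        q=P[(np.hypot(P[:,0]-x,P[:,1]-y)<r)&(P[:,2]>.075)&(P[:,2]<.13)]
        if len(q):t=q[q[:,2]>q[:,2].max()-.006];print(c,n,len(q),np.median(t,0).round(4),q[:,2].max().round(4),cv2.minEnclosingCircle((t[:,:2]*1000).astype(np.float32)))
    cv2.imwrite(f"pics/k_{c}.png",cv2.resize(s["pixels"][130:270,300:480],None,fx=4,fy=4))
E
```

```text
time: 28.17
ee_pos: [0.5118, -0.174, 0.1695]
tcp_rot: [0.705, 0.709, -0.0, 0.0]
contact_force: [0.3, -0.1, 1.3]
opening: 0.0597
grip_force: 0.0
time: 28.83
ee_pos: [0.5122, -0.3251, 0.2471]
tcp_rot: [0.706, 0.709, -0.0, -0.0]
contact_force: [0.6, 1.5, -0.8]
opening: 0.0601
grip_force: 0.0
top drift 81 [ 0.5091 -0.0387  0.1082] 0.112 ((509.3228454589844, -38.81117248535156), 9.668900489807129)
top bolt 81 [ 0.5129 -0.1742  0.0837] 0.0874 ((512.2021484375, -174.23611450195312), 10.699295997619629)
side drift 127 [ 0.5103 -0.0328  0.1088] 0.1112 ((510.5301208496094, -37.37017059326172), 10.577573776245117)
side bolt 31 [ 0.512  -0.171   0.0847] 0.0867 ((511.6517028808594, -173.58987426757812), 10.947624206542969)
```

View pics/k_top.png

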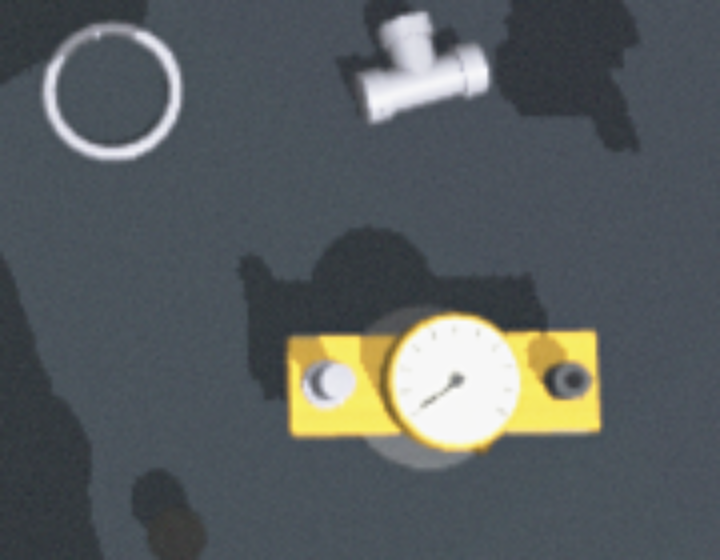

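The drift at crop (330,382) and the bolt at (568,380) both stand upright in the flange. Their tops are at z ≈ 0.108 and 0.084, which is right for both being fully home. The arm is clear, so I'm handing in.

```bash
python3 -c "
from rig import job_done;print(job_done())"
```

```text
the job is handed in; nothing more can be done
None
```

The drift stands in the larger hole down on its collar and the bolt is fully home in the smaller one. Both were confirmed by camera with the arm clear, wrist readings stayed below about 25 N, and the job is handed in with no verdict returned.

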